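# Put the last jumbo domino away on the pile in its box

## Task

Put the last domino away: slide the maple box's top right back, and lay the domino flat, pips up, on the pile inside. The box may be more or less full, so lower the domino gently until you feel it touch the pile before you let go, neither dropping it nor pressing hard. Then slide the top fully shut, leaving everything else on the tray where it is.

Things in the scene. Friction and masses are not known exactly. Their poses are not given: they have to be found in the camera images.
- domino: The loose jumbo domino: ivory resin tile, black pips and centre line, 56 (x) x 112 (y) x 16 (z) mm, about 120 g, lying flat on the tray, pips up (+z). Origin: centre of its underside; y is its long axis. Either way round in the box is right. It can be gripped across its 56 mm width.
- box: Maple domino box, fixed to the tray. Origin: under the centre of its well, level with the tray; y is its long axis (the top slides out toward +y), z up. Outside: x -43 to +43, y -73 to +81 mm, 76 mm high. In the middle of both long sides (y -40 to +40) a finger scoop is cut from the rim down to 18 mm above the tray, its bottom corners bevelled by 12 mm.
- well (a point): Centre of the well's mouth, 76 mm above the box's origin, axes as the box's. Well: x -35 to +35, y -65 to +65 mm. The other tiles lie in it as one neat, flat, centred pile, long axis along y, not springy. The pile's upper face is anywhere from 24 to 48 mm above the tray, different every time and not reported; with the domino on it the top still closes.
- box_top (a joint): How far the box's sliding top is slid out along the box's +y: 0 = fully shut, 0.135 m = right back (stop), where the whole well is open. The top is a 6 mm maple board, 77 mm wide and 150 mm long, whose upper face is 72 mm above the tray; it runs in grooves with 1 to 3 N of friction and stays where it is left. It starts shut or a little open.
- top_pull (a point): Centre of the upper face of the dark wooden finger bar on the sliding top, 90 mm above the tray. The bar lies across the top: 50 mm along the box's x, 12 mm along its y, standing 18 mm above the board. It is 58 mm toward +y from the box's origin when the top is shut and moves with the top; z up, axes as the box's.
- spinner: Game spinner, bystander: black round base 104 mm across and 5 mm high with an orange arrow turning on a centre pivot, 15 mm high in all. Origin: centre of its underside.
- card_box: Dark blue playing-card box, bystander: 64 (x) x 92 (y) x 20 (z) mm. Origin: centre of its underside.
- tumbler: Clear glass tumbler, bystander: 78 mm across the rim, 95 mm high, upright. Origin: centre of its underside.
- die_a: Ivory resin die, bystander, 20 mm cube. Origin: centre of its underside.
- die_b: The second ivory resin die, bystander, 20 mm cube. Origin: centre of its underside.
- peg_board: Dark wooden scoring board with rows of peg holes, bystander: 220 (x) x 72 (y) x 16 (z) mm, pegs standing to 30 mm. Origin: centre of its underside.
- coasters: Fixed pile of five round cork coasters, bystander, 98 mm across, 31 mm high. Origin: centre of its underside.
Things that resemble listed ones, but are neither listed nor needed, are in the scene too. What is shaped like the domino but brown or purple is not meant.

How it is judged (in metres and radians):
On the way, in this order (a step that is already met when the one before it is completed fails the run):
1. the box's top is slid right back (at least 125 mm) (value of joint box_top above 0.125 m), for 0.1 s.
2. the domino, still held in the fingers and level over the well, has been lowered until it touches the pile (contact force between the fingers and domino above 0.5 N and contact force between domino and box above 0.4 N and angle between domino's own z axis and vertical below 0.1 rad and linear speed of domino below 0.04 m/s and x of domino in the frame of box between -0.009 and 0.009 m and y of domino in the frame of box between -0.011 and 0.011 m and z of domino in the frame of box below 0.051 m), for 0.1 s.
3. the domino is let go and lies still on the pile, the top still back (contact force between the fingers and domino below 0.05 N and linear speed of domino below 0.02 m/s and z of domino in the frame of box below 0.051 m and value of joint box_top above 0.11 m), for 0.1 s.
At the end, for the whole second after the job is handed in: The domino lies still and flat (within 0.06 rad), pips up, on the pile in the box's well, lengthwise (within 0.2 rad), released; the box's top is slid shut to within 4 mm; the spinner, card box, tumbler, dice and scoring board are where they were (within 15 mm) and the tumbler stands (value of joint box_top below 0.004 m and angle between domino's own z axis and vertical below 0.06 rad and angle between the y axis of domino and the y axis of box, either way round below 0.2 rad and x of domino in the frame of box between -0.009 and 0.009 m and y of domino in the frame of box between -0.011 and 0.011 m and z of domino in the frame of box between 0.02 and 0.051 m and linear speed of domino below 0.01 m/s and contact force between the fingers and domino below 0.05 N); the robot touches nothing.
It fails at once if the domino is dropped (it falls free, faster than 0.25 m/s, about 3 mm) (contact force between the fingers and domino below 0.02 N and linear speed of domino above 0.25 m/s).
It fails at once if the domino is pressed on the pile or box with more than 80 N (contact force between domino and box above 80 N).
It fails at once if something else on the tray is shifted by more than 15 mm, or the tumbler tipped (distance of any of spinner, card_box, tumbler, die_a, die_b, peg_board from where it was at the start of the episode above 0.015 m or angle between tumbler's own z axis and vertical above 0.3 rad).
It also fails if it takes over 72 s, if anything falls off the work surface, if the arm or the gripper's body presses on something with over 40 N, if the wrist force passes 120 N, or if a joint passes its speed limit or range.

## Robot

A 6-joint arm with a two-finger parallel gripper is mounted at the origin on the work surface. World frame = base frame: x ahead of the robot, y to its left, z up, the work surface at z = 0. Lengths are in m, angles in degrees, forces in N, time in s.
With the tool pointing down it reaches from about 0.35 to 0.875 m from the base axis. Payload 4.2 kg.
Tool frame: the origin (TCP) lies midway between the tips of the shut fingers; the grasp point (between the pads) lies 19 mm behind it (hold_point_z is the distance from the TCP to the grasp point, in m); z points along the fingers, y is the direction in which the jaws open and shut (so a half turn about z gives the same grasp; the last joint's range is limited). The gripper opens to 85 mm and grips with 20 to 120 N. Pads are 22 mm wide; open, the fingers measure 114 mm over their backs; the gripper's body (76 mm by 85 mm) begins 54 mm behind the grasp point. The pads swing forward as they close: fully open they stand 13 mm farther back than shut.
Start: joints at [91.192, 22.042, 0.453, 0, -68.411, -14.817], TCP at [0.147, 0.607, 0.208] pointing down, gripper open.
Joint ranges: [-179.83, 179.83], [-69.29, 118.12], [-61.27, 80.66], [-181.25, 117.63], [-171.15, -9.14], [-177.46, 177.46]. Speed limits (degrees/s): [159.86, 159.86, 180, 180, 180, 180].

## Interface

Orientations are given as a 3x3 rotation matrix whose columns are the frame's x, y, z axes.
In Python, from station import state, grab_frame, camera_model, job_done, hold_point_z gives the robot as it stands.
- The arm moves only by the tool step_arm, never from a script. Its argument "plan" is a list of rows, each a list of 7 numbers: the shift along the world's x, y, z in m, then the turn, a rotation vector about the world's x, y, z in degrees, then the finger opening in m, from 0 to 0.0854. A call has 1 to 12 rows; each row is the pose to reach, as a shift and turn from the pose measured when the call began; what a row does not reach only later rows make up. A row lasts 1/10 s, in which the tool goes at most 50 mm and 8.59 degrees, less where a joint would pass 70% of its speed; a pose out of reach is approached as far as the arm can. A call with a gripper value outside its range is refused whole. The fingers move at their own pace and stop on an object; "force" is the grip in N (left out, the last holds). Time passes only in rows, so rows that repeat a pose let the fingers close. It gives the time, the measured TCP pose, the force and the opening at its end, in the units of the state.
- state(): the state, without advancing time (a new reading comes with each control period).
- grab_frame(name): name is "scene" or "top" or "wrist"; returns (picture, depth): 384x512x3 uint8, red, green, blue; 384x512 float32, m along the optical axis (not along the pixel's ray), 0 where there is no reading.
- camera_model(name): a dict with "fx", "fy", "cx", "cy" (pixels), "k1" (the pictures are not rectified: a ray, as slopes to the right and down, at radius r is drawn at 1 + k1 r^2 times it, then the intrinsics apply), "R" (3x3) and "t" (3): a world point X has camera coordinates R X + t. Camera axes: x right, y down, z forward; pixel columns grow to the right and rows downward; lengths in m; the calibration is good to about 2 mm. A picture is of the moment at which its call begins: read the wrist's pose just before it. camera_model takes no time and is no camera call; for the wrist camera it gives the pose at the moment of the call.
- job_done(): hands the job in, once; it reports no verdict.
The state is a dict: "time_s": time; "joint_positions": joint angles; "joint_velocities": joint speeds; "joint_torque": joint torques, N m; "position": TCP position; "eef_rot": TCP orientation; "wrist_force": force on the tool from outside, world axes, zero at the start; "torque": the same for the moment, N m; "finger_gap": finger opening in m.
Only numpy, scipy, OpenCV 4.12 (cv2) and the standard library are available. Lean on these libraries where they do the work, as an engineer would, in place of code of your own. Each camera call takes 0.05 s, during which the arm holds its last target.

## Working session

There is one attempt and no reset: what is moved stays moved. The work goes in short steps, Python scripts to look and compute and a tool call to move; the robot and the scene stay as the last step left them, time stands still between calls to the robot, and variables do not carry over. Pictures are saved under pics/ and viewed, and the job is handed in when it is done.

Besides the shell and the picture viewer there is one more tool, called by a JSON object that holds its "name" and its "arguments", one argument or row to a line. step_arm: Moves the arm, as the interface text tells. Its arguments: {"type":"object","properties":{"plan":{"type":"array"},"force":{"type":"number"}},"required":["plan"]}

```bash
ls; mkdir -p pics
python3 - <<'E'
from station import *
import cv2,numpy as np
s=state();print(s['time_s'],s['position'],s['wrist_force'],s['finger_gap'],hold_point_z if not callable(hold_point_z) else hold_point_z())
for n in ['top','scene']:
    im,d=grab_frame(n);np.savez('f_%s.npz'%n,im=im,d=d)
    m=camera_model(n);np.save('m_%s.npy'%n,m,allow_pickle=True);print(n,m)
    cv2.imwrite('pics/%s0.png'%n,im[:,:,::-1])
E
```

```text
pics
0.0 [0.14707501 0.60682065 0.20723521] [-0.35932782 -0.11182991  0.08437186] 0.085419275176172 0.0187
top {'fx': 388.25211063022266, 'fy': 388.25211063022266, 'cx': 250.5547033941282, 'cy': 191.12908267024352, 'k1': -0.06119750542506164, 'R': array([[ 0.0307445 , -0.99932954, -0.0198806 ],
       [-0.99790904, -0.0295573 , -0.05747974],
       [ 0.05685359,  0.02160621, -0.99814871]]), 't': array([0.01039009, 0.5422865 , 1.25185023])}
scene {'fx': 414.2446879608737, 'fy': 414.2446879608737, 'cx': 251.65835809556717, 'cy': 192.04458889733382, 'k1': -0.04146430834558265, 'R': array([[-0.63899757,  0.76912742,  0.01118577],
       [ 0.44170361,  0.37879887, -0.81327076],
       [-0.629746  , -0.51473724, -0.58177792]]), 't': array([ 0.34390318, -0.17455211,  1.51543209])}
```

View pics/top0.png

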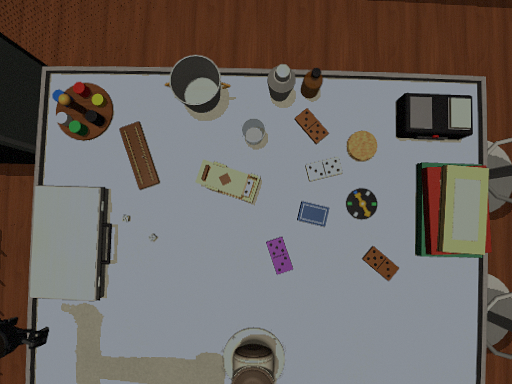

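View pics/scene0.png

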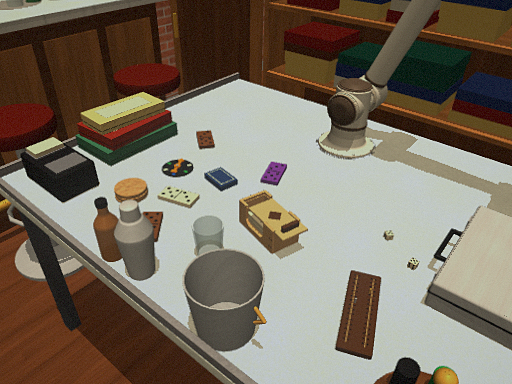

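Top view: the box is near (230,182), with the finger bar near (206,173). The white domino is at (323,168), the tumbler at (254,131) and the card box at (313,214). I'll zoom in on the box and domino.

```bash
cat > h.py <<'E'
import numpy as np,cv2
def ray(m,u,v):
    x=np.array([(u-m['cx'])/m['fx'],(v-m['cy'])/m['fy']]);y=x.copy()
    for _ in range(20): y=x/(1+m['k1']*(y@y))
    d=m['R'].T@np.array([y[0],y[1],1.]);c=-m['R'].T@m['t'];return c,d
def onz(m,u,v,z):
    c,d=ray(m,u,v);return c+d*(z-c[2])/d[2]
def proj(m,X):
    p=m['R']@np.array(X)+m['t'];a=p[:2]/p[2];a=a*(1+m['k1']*(a@a))
    return a*[m['fx'],m['fy']]+[m['cx'],m['cy']]
def load(n):
    f=np.load('f_%s.npz'%n);return f['im'],f['d'],np.load('m_%s.npy'%n,allow_pickle=True).item()
def cloud(m,d):
    v,u=np.mgrid[:384,:512];x=np.stack([(u-m['cx'])/m['fx'],(v-m['cy'])/m['fy']],-1);y=x.copy()
    for _ in range(20): y=x/(1+m['k1']*(y**2).sum(-1,keepdims=True))
    P=np.concatenate([y*d[...,None],d[...,None]],-1)-m['t'];return P@m['R']
E
python3 - <<'E'
from h import *
im,d,m=load('top')
c=im[95:235,185:385,::-1];cv2.imwrite('pics/z1.png',cv2.resize(c,(800,560),interpolation=cv2.INTER_CUBIC))
P=cloud(m,d)
print('table z',np.median(P[230:330,150:220,2]))
mk=((im.min(-1)>150)&(P[...,2]>.008)&(P[...,2]<.03)).astype(np.uint8);mk[:150]=0;mk[190:]=0;mk[:,:290]=0;mk[:,350:]=0
print(mk.sum())
v,u=np.nonzero(mk);print(u.min(),u.max(),v.min(),v.max(),cv2.minAreaRect(P[v,u,:2].astype(np.float32)),np.median(P[v,u],0))
# box region depth
sub=P[155:210,190:270,2]
for r in range(0,55,3):print(155+r,(sub[r,::3]*1000).astype(int))
E
```

```text
table z 0.0009097120650867661
0Traceback (most recent call last):
  File "<stdin>", line 8, in <module>
    return umr_minimum(a, axis, None, out, keepdims, initial, where)
ValueError: zero-size array to reduction operation minimum which has no identity
```

View pics/z1.png

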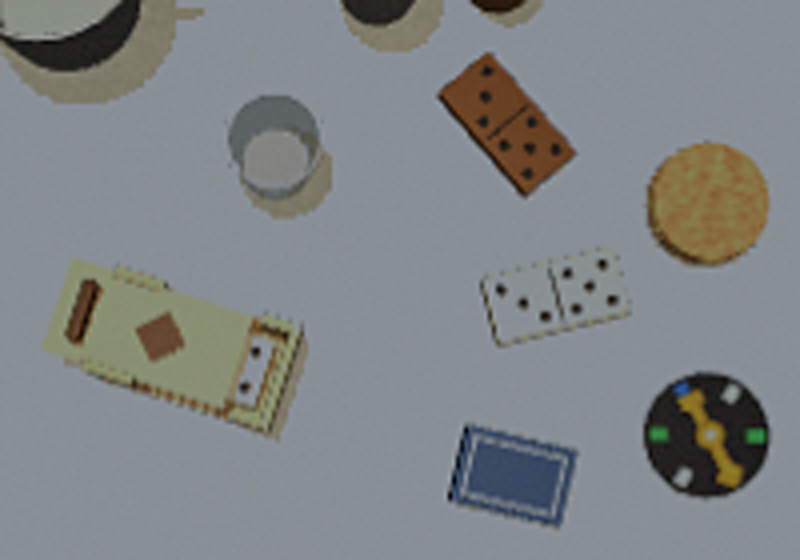

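The zoom shows the box's +y end pointing image-left. The bar is at zoom (83,310), and the top is a little open, with a pile tile visible at (253,370). The domino's corners are at about (480,280), (612,248), (632,312) and (500,347).

Run:
```python
from h import *
im,d,m=load('top')
P=cloud(m,d)
for v,u in [(164,315),(175,325),(200,290),(182,215),(172,205),(187,248)]:print((u,v),im[v,u],np.round(P[v,u]*1000))
mk=((P[...,2]>.009)&(P[...,2]<.024)).astype(np.uint8);mk[:150]=0;mk[190:]=0;mk[:,:290]=0;mk[:,347:]=0
v,u=np.nonzero(mk);q=P[v,u]
print(mk.sum(),cv2.minAreaRect(q[:,:2].astype(np.float32)),np.median(q,0),q.mean(0))
# via contour -> ray casting to z=.016
ct=max(cv2.findContours(mk,cv2.RETR_EXTERNAL,cv2.CHAIN_APPROX_NONE)[0],key=cv2.contourArea)
(c,s,a)=cv2.minAreaRect(ct);bx=cv2.boxPoints((c,(s[0]+1,s[1]+1),a));W=np.array([onz(m,*p,.016) for p in bx]);print(W,[np.linalg.norm(W[i]-W[i-1]) for i in range(4)],W.mean(0))
# box: rim height pixels
for lo,hi,name in [(.066,.075,'board+rim'),(.0735,.082,'rim'),(.083,.097,'bar')]:
    mk=((P[...,2]>lo)&(P[...,2]<hi)).astype(np.uint8);mk[:150]=0;mk[215:]=0;mk[:,:185]=0;mk[:,270:]=0
    v,u=np.nonzero(mk);q=P[v,u];print(name,len(u),u.min(),u.max(),v.min(),v.max(),cv2.minAreaRect(q[:,:2].astype(np.float32)),q.mean(0))
mk=((P[...,2]>.06)).astype(np.uint8);mk[:150]=0;mk[215:]=0;mk[:,:185]=0;mk[:,270:]=0
v,u=np.nonzero(mk);q=P[v,u];r=cv2.minAreaRect(q[:,:2].astype(np.float32));print(r,cv2.boxPoints(r))
```

```text
(315, 164) [136 143 147] [ 637. -182.   14.]
(325, 175) [121 126 131] [ 602. -215.   16.]
(290, 200) [136 144 150] [ 517. -104.    2.]
(215, 182) [136 142 114] [564. 138.  72.]
(205, 172) [95 65 45] [593. 168.  89.]
(248, 187) [136 142 150] [553.  35.  41.]
589 ((0.6225295662879944, -0.21004189550876617), (0.05615220591425896, 0.11320984363555908), 15.269742965698242) [ 0.62246627 -0.20883062  0.01648447] [ 0.62213323 -0.20942885  0.01644586]
[[ 0.63573659 -0.14592074  0.016     ]
 [ 0.66620563 -0.25846139  0.016     ]
 [ 0.60864361 -0.27310193  0.016     ]
 [ 0.57835871 -0.16086323  0.016     ]] [np.float64(0.059291648967472785), np.float64(0.11659227586470602), np.float64(0.059394705982784485), np.float64(0.1162527426914336)] [ 0.62223613 -0.20958682  0.016     ]
board+rim 918 195 258 160 202 ((0.5702769160270691, 0.1005924865603447), (0.19055934250354767, 0.08485303819179535), 71.63016510009766) [0.5735423  0.11062649 0.07206484]
rim 586 195 260 160 202 ((0.57096928358078, 0.09981462359428406), (0.1893247812986374, 0.08535421639680862), 73.20318603515625) [0.57082638 0.10202657 0.07569954]
bar 65 201 215 165 189 ((0.573911726474762, 0.163248673081398), (0.07904744148254395, 0.03269059211015701), 17.705350875854492) [0.59004715 0.1678845  0.08967009]
((0.565080463886261, 0.0826728492975235), (0.23099936544895172, 0.10402076691389084), 65.3659896850586) [[ 4.6966100e-01 -6.3607842e-04]
 [ 5.6421471e-01 -4.3994062e-02]
 [ 6.6049993e-01  1.6598177e-01]
 [ 5.6594622e-01  2.0933977e-01]]
```

Run:
```python
from station import *
from h import *
s=state();print(s['eef_rot'],s['position'])
m=camera_model('wrist');print(m,-m['R'].T@m['t'])
```

```text
[[ 9.71814710e-01 -2.35745689e-01 -3.74386832e-04]
 [-2.35745967e-01 -9.71812763e-01 -1.94752519e-03]
 [ 9.52867665e-05  1.98089382e-03 -9.99998033e-01]] [0.14708903 0.6068625  0.20732157]
{'fx': 276.86437289626423, 'fy': 276.86437289626423, 'cx': 253.75458868910283, 'cy': 192.92004290373814, 'k1': -0.01862786618755686, 'R': array([[-0.23645279, -0.97163712,  0.00337462],
       [-0.93749599,  0.22905428,  0.26198362],
       [-0.25532598,  0.05878306, -0.96506642]]), 't': array([ 0.62319157, -0.03386224,  0.37891705])} [0.21235704 0.59099844 0.37244844]
```

{"name": "step_arm", "arguments": {
  "plan": [
    [0.02,-0.03,0.04,0,0,0,0.085],
    [0.06,-0.07,0.05,0,0,0,0.085],
    [0.09,-0.11,0.05,0,0,0,0.085],
    [0.12,-0.15,0.05,0,0,0,0.085],
    [0.15,-0.18,0.05,0,0,0,0.085],
    [0.18,-0.21,0.05,0,0,0,0.085],
    [0.21,-0.25,0.05,0,0,0,0.085],
    [0.24,-0.28,0.05,0,0,0,0.085],
    [0.27,-0.32,0.05,0,0,0,0.085],
    [0.3,-0.36,0.05,0,0,0,0.085],
    [0.33,-0.4,0.05,0,0,0,0.085],
    [0.36,-0.43,0.05,0,0,0,0.085]
  ]
}}

```text
time_s: 1.3
position: [0.5076, 0.1744, 0.2572]
eef_rot: [[0.972, -0.237, -0.001], [-0.237, -0.972, -0.002], [-0.0, 0.002, -1.0]]
wrist_force: [0.5, 0.6, 1.0]
finger_gap: 0.0851
```

{"name": "step_arm", "arguments": {
  "plan": [
    [0.03,-0.03,0,0,0,-4,0.07],
    [0.06,-0.06,0,0,0,-4,0.04],
    [0.07,-0.08,0,0,0,-4,0.03],
    [0.07,-0.08,0,0,0,-4,0.03]
  ]
}}

```text
time_s: 1.7
position: [0.5784, 0.0919, 0.2559]
eef_rot: [[0.951, -0.308, -0.003], [-0.308, -0.951, -0.003], [-0.002, 0.004, -1.0]]
wrist_force: [0.3, -0.4, 0.4]
finger_gap: 0.0304
```

```bash
cat > w.py <<'E'
from station import *
from h import *
import sys
n=sys.argv[1]
s=state();m=camera_model('wrist');im,d=grab_frame('wrist')
np.savez('f_%s.npz'%n,im=im,d=d);np.save('m_%s.npy'%n,m,allow_pickle=True)
cv2.imwrite('pics/%s.png'%n,cv2.convertScaleAbs(im[:,:,::-1],alpha=1.4))
print(s['time_s'],s['position'],s['eef_rot'][:,1],s['finger_gap'],s['wrist_force'])
E
python3 w.py w1
```

```text
1.7 [0.57836696 0.09192142 0.25594232] [-0.30786166 -0.95142362  0.00378083] 0.030373142343346073 [ 0.25543089 -0.43096787  0.401401  ]
```

View pics/w1.png

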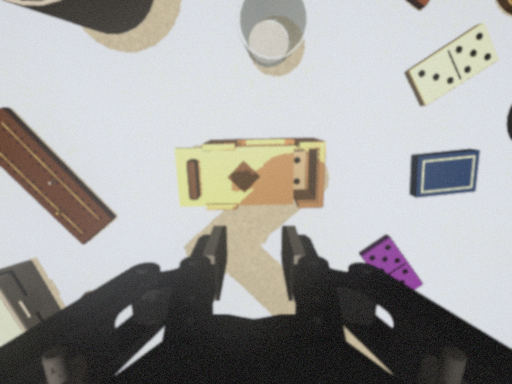

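The wrist view shows the box across (177-327, 140-208), nearly aligned with the jaws. The bar is at (193,179), and a pile tile is visible at (302,172).

```bash
cat > box.py <<'E'
from h import *
import sys
im,d,m=load(sys.argv[1]);P=cloud(m,d)
reg=(np.abs(P[...,0]-.57)<.12)&(np.abs(P[...,1]-.12)<.2)&(d>0)
Z=P[...,2]
def sel(lo,hi,bord=0):
    mk=(reg&(Z>lo)&(Z<hi)).astype(np.uint8)
    return mk
bar=sel(.083,.097);bar=cv2.erode(bar,np.ones((2,2)));v,u=np.nonzero(bar);ct=P[v,u]
print('bar',len(u),ct.mean(0),cv2.minAreaRect(ct[:,:2].astype(np.float32)), u.mean(),v.mean())
allm=sel(.055,.083);n,l,st,_=cv2.connectedComponentsWithStats(allm);k=1+np.argmax(st[1:,4]);v,u=np.nonzero(l==k);q=P[v,u]
print('rim/board',len(u),q[:,2].mean(),cv2.minAreaRect(q[:,:2].astype(np.float32)))
r=cv2.boxPoints(cv2.minAreaRect(q[:,:2].astype(np.float32)));print(r)
for lo,hi in [(.068,.0745),(.0745,.08)]:
    a=q[(q[:,2]>lo)&(q[:,2]<hi)];print(lo,len(a),cv2.minAreaRect(a[:,:2].astype(np.float32)))
th=np.deg2rad(float(sys.argv[2]) if len(sys.argv)>2 else 72.5)
ey=np.array([np.cos(th),np.sin(th)]);ex=np.array([ey[1],-ey[0]])
for nm,e in (('y',ey),('x',ex)):
    t=q[:,:2]@e;print(nm,'extent',np.percentile(t,[0,.5,1,50,99,99.5,100]))
print('bar in',ct[:,:2].mean(0)@ex,ct[:,:2].mean(0)@ey)
E
python3 box.py w1; python3 box.py top
python3 - <<'E'
from h import *
im,d,m=load('w1');P=cloud(m,d)
print('tbl',np.median(P[220:240,340:380,2]))
for v in (150,160,172,185,196,204):
  print(v,[tuple((P[v,u]*1000).astype(int)) for u in (180,193,230,270,285,293,302,312,318,323)])
cv2.imwrite('pics/w1z.png',cv2.resize(cv2.convertScaleAbs(im[120:225,165:345,::-1],alpha=1.4),(720,420),interpolation=cv2.INTER_CUBIC))
E
```

```text
bar 339 [0.59506816 0.16410458 0.08863023] ((0.5940501093864441, 0.1648239940404892), (0.010458730161190033, 0.048571255058050156), 73.40446472167969) 192.53097345132744 179.53097345132744
rim/board 6728 0.0715541147040599 ((0.5800260901451111, 0.11592952162027359), (0.15049317479133606, 0.08636044710874557), 73.18729400634766)
[[0.51692694 0.05638894]
 [0.59959596 0.0314097 ]
 [0.64312524 0.1754701 ]
 [0.5604562  0.20044935]]
0.068 6302 ((0.579895555973053, 0.11601220816373825), (0.15045703947544098, 0.08626435697078705), 72.95172119140625)
0.0745 362 ((0.5884127616882324, 0.1427040696144104), (0.05812400206923485, 0.08581534028053284), 72.89414978027344)
y extent [0.2098438  0.21057226 0.21134748 0.28325932 0.35846501 0.35919615
 0.36050347]
x extent [0.47481099 0.47678916 0.4783295  0.52102295 0.56017978 0.56106383
 0.56147526]
bar in 0.5181793919630999 0.33544976711851177
bar 37 [0.58956739 0.16659682 0.08991228] ((0.5896856784820557, 0.1667509824037552), (0.008059930987656116, 0.04574616625905037), 74.3144760131836) 205.35135135135135 172.97297297297297
rim/board 1144 0.07297159
[... 2734 characters left out ...]
4(61), np.int64(71)), (np.int64(518), np.int64(49), np.int64(31)), (np.int64(520), np.int64(38), np.int64(48)), (np.int64(516), np.int64(25), np.int64(50)), (np.int64(522), np.int64(20), np.int64(75)), (np.int64(520), np.int64(14), np.int64(76))]
204 [(np.int64(566), np.int64(196), np.int64(70)), (np.int64(561), np.int64(180), np.int64(70)), (np.int64(547), np.int64(133), np.int64(73)), (np.int64(507), np.int64(85), np.int64(0)), (np.int64(499), np.int64(63), np.int64(0)), (np.int64(495), np.int64(51), np.int64(0)), (np.int64(518), np.int64(43), np.int64(74)), (np.int64(514), np.int64(30), np.int64(75)), (np.int64(512), np.int64(23), np.int64(76)), (np.int64(480), np.int64(5), np.int64(-1))]
```

View pics/w1z.png

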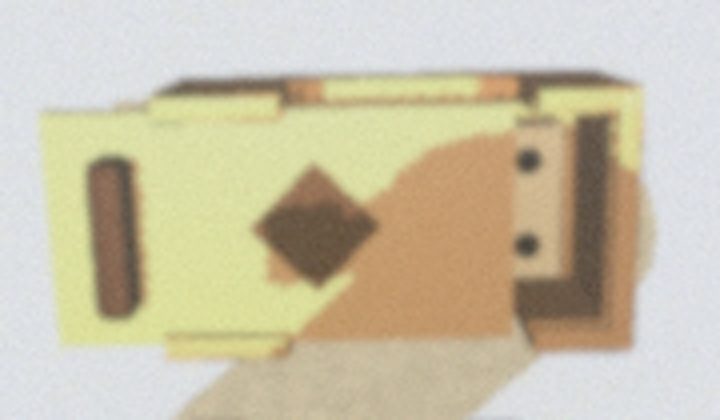

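Run:
```python
from h import *
for n,th in(('w1',73.1),('top',73.3)):
    im,d,m=load(n);P=cloud(m,d);t=np.deg2rad(th);ey=np.array([np.cos(t),np.sin(t)]);ex=np.array([ey[1],-ey[0]])
    reg=(np.abs(P[...,0]-.57)<.12)&(np.abs(P[...,1]-.1)<.16)&(d>0)&(P[...,2]>.064)&(P[...,2]<.082)
    q=P[reg];c=np.c_[q[:,:2]@ex,q[:,:2]@ey]
    print(n,'miny',np.percentile(c[:,1],[0,.3,1,2]))
    # all points of high rim incl. -y end
    y0=np.percentile(c[:,1],.5)+.073
    a=c[(c[:,1]<y0-.04)];print('end x extent',np.percentile(a[:,0],[0,1,50,99,100]),'y0',y0)
    b=P[(P[...,2]>.084)&(P[...,2]<.095)&(np.abs(P[...,0]-.59)<.05)&(np.abs(P[...,1]-.16)<.06)]
    e=np.c_[b[:,:2]@ex,b[:,:2]@ey];print('bar',np.percentile(e,[2,50,98],axis=0))
    xc=(np.percentile(a[:,0],1)+np.percentile(a[:,0],99))/2
    print('origin',xc*ex+y0*ey,'bar rel',e.mean(0)-[xc,y0])
```

```text
w1 miny [0.16468643 0.16560632 0.16675564 0.16811006]
end x extent [0.47844515 0.47916276 0.52185348 0.56454918 0.56473046] y0 0.23891386627853994
bar [[0.49820222 0.32540098]
 [0.52264224 0.33061827]
 [0.54498836 0.33681789]]
origin [0.56877167 0.07689136] bar rel [0.00041619 0.09181911]
top miny [0.16504667 0.16508971 0.16601864 0.16731825]
end x extent [0.47563341 0.47570588 0.51942259 0.56028106 0.56046057] y0 0.23811385262974322
bar [[0.49421706 0.32530626]
 [0.51744557 0.33112537]
 [0.54190583 0.33717064]]
origin [0.56457032 0.07921993] bar rel [-0.0001821   0.09283954]
```

{"name": "step_arm", "arguments": {
  "plan": [
    [0.005,0.03,-0.02,0,0,1,0.04],
    [0.01,0.06,-0.06,0,0,1,0.04],
    [0.014,0.073,-0.1,0,0,1,0.04],
    [0.014,0.073,-0.13,0,0,1,0.04],
    [0.014,0.073,-0.15,0,0,1,0.04],
    [0.014,0.073,-0.165,0,0,1,0.04],
    [0.014,0.073,-0.175,0,0,1,0.04],
    [0.014,0.073,-0.178,0,0,1,0.04],
    [0.014,0.073,-0.178,0,0,1,0.04]
  ]
}}

```text
time_s: 2.65
position: [0.5916, 0.1666, 0.0784]
eef_rot: [[0.957, -0.289, -0.003], [-0.289, -0.957, -0.003], [-0.002, 0.003, -1.0]]
wrist_force: [1.0, 0.7, -0.4]
finger_gap: 0.0403
```

```bash
python3 w.py w2
```

```text
2.65 [0.59155474 0.16662788 0.07836066] [-0.28911985 -0.95728752  0.00321243] 0.04031422706966436 [ 1.02241239  0.72105307 -0.39162868]
```

View pics/w2.png

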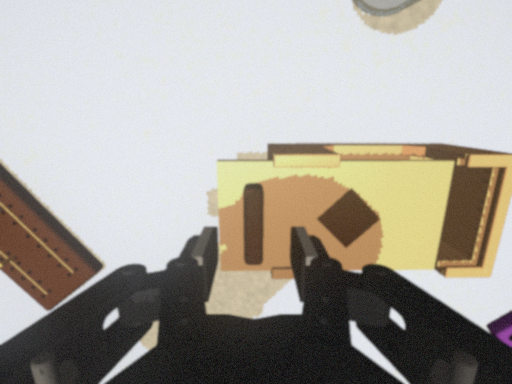

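The bar at x≈254 sits between the fingers at x≈216 and 295, so it is centred. Closing on it.

{"name": "step_arm", "arguments": {
  "plan": [
    [0,0,0,0,0,0,0.0],
    [0,0,0,0,0,0,0.0],
    [0,0,0,0,0,0,0.0],
    [0,0,0,0,0,0,0.0],
    [0,0,0,0,0,0,0.0]
  ],
  "force": 25
}}

```text
time_s: 3.2
position: [0.592, 0.1666, 0.0791]
eef_rot: [[0.957, -0.289, -0.002], [-0.289, -0.957, -0.002], [-0.001, 0.002, -1.0]]
wrist_force: [0.6, -0.4, -0.4]
finger_gap: 0.0002
```

```bash
python3 w.py w3
```

```text
3.2 [0.59203262 0.16658929 0.07906828] [-0.28936215 -0.95721686  0.00232765] 0.0002096751765568208 [ 0.590018   -0.44619929 -0.40503327]
```

View pics/w3.png

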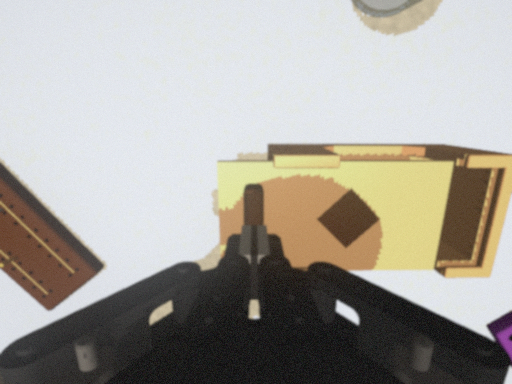

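Run:
```python
from h import *
from station import state
im,d,m=load('w3');P=cloud(m,d);s=state()
print('tcp proj',proj(m,s['position']))
for v in range(180,290,8):print(v,d[v,254].round(4),np.round(P[v,254]*1000),np.round(P[v,262]*1000))
```

```text
tcp proj [253.0248531  226.69437819]
180 0.1758 [620. 158.  72.] [618. 153.  70.]
188 0.1619 [618. 158.  87.] [615. 154.  80.]
196 0.1604 [614. 159.  90.] [612. 155.  88.]
204 0.1607 [610. 161.  91.] [608. 156.  87.]
212 0.0 [657. 147. 244.] [603. 158.  87.]
220 0.1656 [600. 164.  89.] [598. 159.  88.]
228 0.1427 [604. 163. 111.] [602. 159. 111.]
236 0.134 [603. 163. 120.] [602. 159. 120.]
244 0.1241 [604. 163. 130.] [603. 159. 130.]
252 0.1185 [603. 163. 136.] [603. 159. 137.]
260 0.1164 [601. 163. 139.] [604. 159. 146.]
268 0.1182 [597. 165. 139.] [604. 160. 152.]
276 0.1187 [594. 166. 139.] [604. 160. 158.]
284 0.1199 [590. 167. 139.] [601. 161. 158.]
```

Run:
```python
from h import *
im,d,m=load('w3');P=cloud(m,d)
for v in range(218,236):print(v,d[v,250:259].round(3),im[v,254],(P[v,254]*1000).round())
for z in (.079,.085,.09,.095,.1,.105,.11):print(z,proj(m,[.6025,.1634,z]),proj(m,[.592,.1666,z]))
cv2.imwrite('pics/w3z.png',cv2.resize(cv2.convertScaleAbs(im[170:290,190:320,::-1],alpha=2.5),(650,600),interpolation=cv2.INTER_CUBIC))
```

```text
218 [0.164 0.164 0.165 0.165 0.165 0.163 0.163 0.164 0.165] [66 48 40] [601. 163.  89.]
219 [0.165 0.165 0.164 0.164 0.165 0.165 0.164 0.165 0.164] [64 49 36] [600. 163.  89.]
220 [0.165 0.165 0.165 0.164 0.166 0.166 0.165 0.165 0.165] [66 50 38] [600. 164.  89.]
221 [0.165 0.166 0.165 0.165 0.165 0.164 0.165 0.166 0.164] [67 51 39] [599. 164.  90.]
222 [0.166 0.166 0.165 0.165 0.165 0.165 0.165 0.165 0.166] [62 46 33] [599. 164.  90.]
223 [0.166 0.165 0.165 0.166 0.165 0.166 0.165 0.167 0.164] [65 50 38] [598. 164.  90.]
224 [0.164 0.165 0.166 0.166 0.166 0.165 0.167 0.166 0.166] [60 46 37] [597. 164.  89.]
225 [0.147 0.148 0.149 0.147 0.147 0.147 0.147 0.146 0.147] [55 45 38] [604. 163. 107.]
226 [0.146 0.145 0.147 0.147 0.146 0.146 0.145 0.145 0.144] [46 42 33] [603. 163. 108.]
227 [0.145 0.145 0.144 0.145 0.145 0.144 0.145 0.144 0.145] [47 44 35] [603. 163. 109.]
228 [0.142 0.144 0.144 0.142 0.143 0.143 0.143 0.142 0.143] [45 40 33] [604. 163. 111.]
229 [0.142 0.142 0.142 0.142 0.141 0.142 0.142 0.141 0.142] [44 42 34] [604. 163. 113.]
230 [0.14  0.14  0.141 0.14  0.14  0.14  0.1
[... 213 characters left out ...]
 116.]
233 [0.137 0.137 0.138 0.    0.137 0.138 0.137 0.137 0.136] [44 39 31] [604. 163. 118.]
234 [0.136 0.136 0.136 0.136 0.136 0.136 0.135 0.136 0.136] [44 38 33] [603. 163. 118.]
235 [0.135 0.133 0.134 0.135 0.135 0.134 0.135 0.135 0.136] [41 36 31] [603. 163. 119.]
0.079 [253.0148425  210.44222972] [253.0008867  226.71113675]
0.085 [253.02577037 213.63782114] [253.01117769 230.4005281 ]
0.09 [253.03547035 216.47337572] [253.02030337 233.67046381]
0.095 [253.04576238 219.48100072] [253.02997679 237.13493285]
0.1 [253.05670222 222.67680525] [253.04024859 240.81176008]
0.105 [253.06835283 226.07896794] [253.05117585 244.72100751]
0.11 [253.0807856  229.70807925] [253.06282309 248.885335  ]
```

View pics/w3z.png

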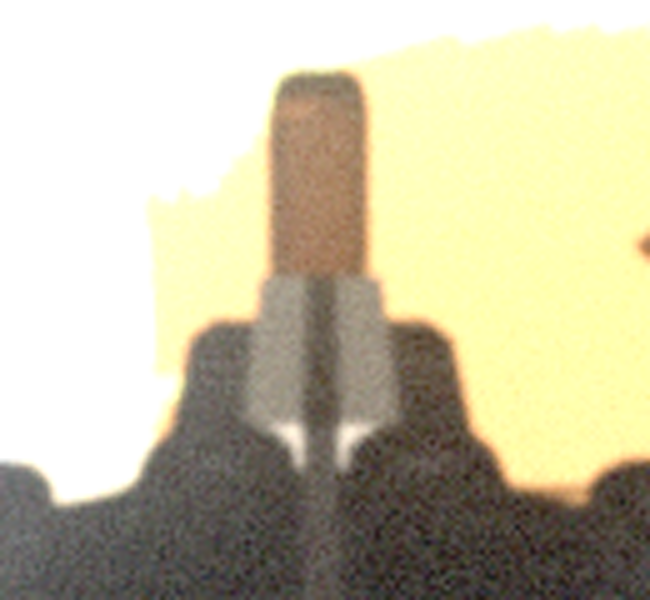

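Run:
```python
from h import *
im,d,m=load('w2');P=cloud(m,d)
for u in (212,216,296,300):
  for v in range(222,262,4):
    if 0<d[v,u]<.17: print(u,v,(P[v,u]*1000).round());
from station import *
im,d=grab_frame('scene');m=camera_model('scene');P=cloud(m,d)
print(proj(m,[.592,.167,.079]),proj(m,[.592,.167,.105]))
cv2.imwrite('pics/s3z.png',cv2.resize(im[110:280,190:350,::-1],(640,600),interpolation=cv2.INTER_CUBIC))
np.savez('f_s3.npz',im=im,d=d)
```

```text
212 226 [609. 184. 106.]
212 230 [609. 183. 112.]
212 234 [609. 182. 117.]
212 238 [608. 182. 120.]
212 242 [606. 183. 121.]
212 246 [605. 183. 122.]
212 250 [603. 184. 122.]
212 254 [601. 184. 123.]
212 258 [599. 185. 122.]
216 226 [608. 182. 105.]
216 230 [606. 183. 106.]
216 234 [604. 183. 106.]
216 238 [603. 184. 108.]
216 242 [600. 185. 108.]
216 246 [599. 185. 108.]
216 250 [597. 186. 110.]
216 254 [595. 186. 110.]
216 258 [592. 187. 109.]
296 226 [596. 141. 106.]
296 230 [597. 142. 112.]
296 234 [597. 143. 117.]
296 238 [598. 144. 123.]
296 242 [596. 144. 124.]
296 246 [595. 145. 125.]
296 250 [593. 145. 126.]
296 254 [590. 146. 124.]
296 258 [589. 146. 126.]
300 226 [596. 139. 108.]
300 230 [596. 140. 112.]
300 234 [596. 141. 117.]
300 238 [597. 142. 122.]
300 242 [597. 142. 127.]
300 246 [597. 143. 130.]
300 250 [597. 144. 134.]
300 254 [595. 144. 135.]
300 258 [594. 145. 136.]
[290.54632354 227.24745994] [291.26248088 218.99299906]
```

View pics/s3z.png

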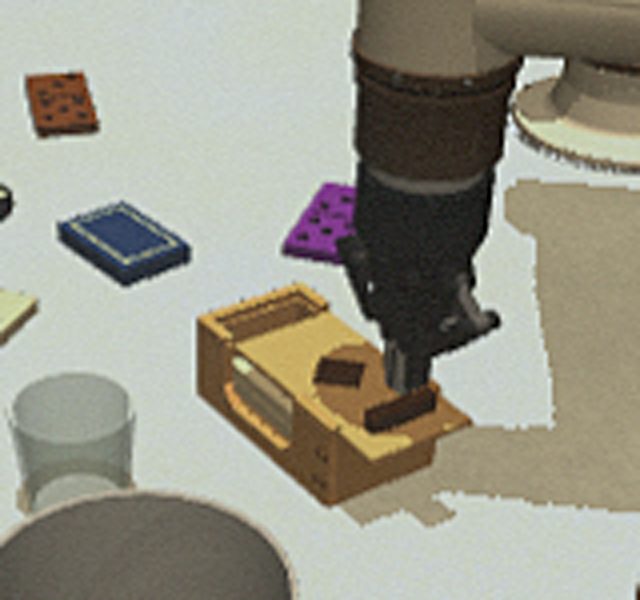

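The pads' lower edge measures z≈0.105 in the wrist depth while the reported TCP is at 0.079. The scene view agrees: the fingertips are above the bar. So the tips really sit about 25 mm higher than reported, and I'll go by what I see and feel. Next I reopen and lower in stages.

{"name": "step_arm", "arguments": {
  "plan": [
    [0,0,0,0,0,0,0.04],
    [0,0,0,0,0,0,0.04],
    [0,0,0,0,0,0,0.04],
    [0,0,0,0,0,0,0.04],
    [0,0,-0.007,0,0,0,0.04],
    [0,0,-0.014,0,0,0,0.04],
    [0,0,-0.02,0,0,0,0.04],
    [0,0,-0.02,0,0,0,0.04]
  ]
}}

```text
time_s: 4.1
position: [0.5911, 0.1661, 0.0573]
eef_rot: [[0.957, -0.29, -0.004], [-0.29, -0.957, -0.003], [-0.003, 0.004, -1.0]]
wrist_force: [0.2, 0.4, -0.5]
finger_gap: 0.04
```

```bash
python3 w.py w4
python3 - <<'E'
from h import *
im,d,m=load('w4');P=cloud(m,d)
q=P[200:262,190:330].reshape(-1,3);dd=d[200:262,190:330].ravel();q=q[(dd>.05)&(dd<.16)]
print(np.percentile(q[:,2],[0,1,3,10]))
E
```

```text
4.1 [0.59105816 0.16612958 0.05733862] [-0.28953748 -0.95715617  0.00448584] 0.04003763432373971 [ 0.23219811  0.35266836 -0.49305307]
[0.06962254 0.07048479 0.07081079 0.07130412]
```

View pics/w4.png

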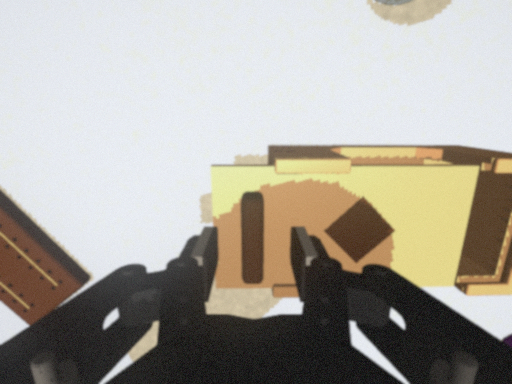

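Reported z is 0.057, below the board, and there is no contact force, so the offset is confirmed. Lowering another 4 mm and closing.

{"name": "step_arm", "arguments": {
  "plan": [
    [0,0,-0.002,0,0,0,0.04],
    [0,0,-0.004,0,0,0,0.04],
    [0,0,-0.004,0,0,0,0.01],
    [0,0,-0.004,0,0,0,0.0],
    [0,0,-0.004,0,0,0,0.0],
    [0,0,-0.004,0,0,0,0.0],
    [0,0,-0.004,0,0,0,0.0]
  ],
  "force": 25
}}

```text
time_s: 4.85
position: [0.5916, 0.1664, 0.0542]
eef_rot: [[0.957, -0.289, -0.003], [-0.289, -0.957, -0.003], [-0.002, 0.004, -1.0]]
wrist_force: [-0.0, -0.1, -0.0]
finger_gap: 0.0114
```

The bar is gripped (gap 11.4 mm). Sliding the top back along the box's +y.

{"name": "step_arm", "arguments": {
  "plan": [
    [0.004,0.012,0,0,0,0,0.0],
    [0.007,0.024,0,0,0,0,0.0],
    [0.011,0.036,0,0,0,0,0.0],
    [0.014,0.048,0,0,0,0,0.0],
    [0.018,0.06,0,0,0,0,0.0],
    [0.022,0.072,0,0,0,0,0.0],
    [0.025,0.084,0,0,0,0,0.0],
    [0.028,0.092,0,0,0,0,0.0],
    [0.028,0.094,0,0,0,0,0.0],
    [0.0285,0.094,0,0,0,0,0.0]
  ]
}}

```text
time_s: 5.85
position: [0.6203, 0.2617, 0.0542]
eef_rot: [[0.957, -0.289, -0.002], [-0.289, -0.957, -0.001], [-0.002, 0.002, -1.0]]
wrist_force: [-1.7, 1.6, 1.8]
finger_gap: 0.0115
```

{"name": "step_arm", "arguments": {
  "plan": [
    [0.0005,0.002,0,0,0,0,0.0],
    [0.001,0.004,0,0,0,0,0.0],
    [0.0015,0.005,0,0,0,0,0.0],
    [0.0015,0.005,0,0,0,0,0.0]
  ]
}}

```text
time_s: 6.25
position: [0.6203, 0.2625, 0.0542]
eef_rot: [[0.957, -0.29, -0.007], [-0.29, -0.957, -0.007], [-0.005, 0.009, -1.0]]
wrist_force: [-1.2, -8.1, 2.6]
finger_gap: 0.0112
```

```bash
python3 w.py w5
```

```text
6.25 [0.62034594 0.26247457 0.05415291] [-0.29006466 -0.95696434  0.00904096] 0.011188885426514784 [-1.21528943 -8.13580049  2.58269368]
```

View pics/w5.png

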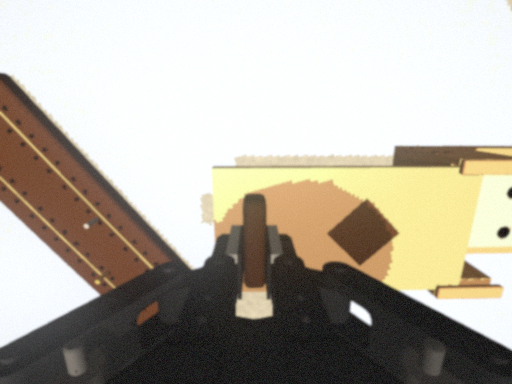

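The stop is felt (-8 N in y after 100 mm of travel). Releasing and rising, then back over the well.

{"name": "step_arm", "arguments": {
  "plan": [
    [0,-0.001,0,0,0,0,0.0],
    [0,-0.001,0,0,0,0,0.03],
    [0,-0.001,0,0,0,0,0.03],
    [0,-0.001,0,0,0,0,0.03],
    [0,-0.001,0.02,0,0,0,0.03],
    [0,-0.001,0.06,0,0,0,0.03],
    [-0.01,-0.04,0.11,0,0,0,0.03],
    [-0.02,-0.08,0.16,0,0,0,0.03],
    [-0.03,-0.11,0.19,0,0,0,0.03],
    [-0.045,-0.145,0.2,0,0,0,0.03],
    [-0.05,-0.15,0.2,0,0,0,0.03],
    [-0.05,-0.15,0.2,0,0,0,0.03]
  ]
}}

```text
time_s: 7.5
position: [0.5699, 0.1112, 0.2559]
eef_rot: [[0.956, -0.292, -0.004], [-0.292, -0.956, -0.005], [-0.002, 0.006, -1.0]]
wrist_force: [1.0, 0.2, -0.5]
finger_gap: 0.0299
```

```bash
python3 w.py w6
python3 - <<'E'
from station import *
from h import *
im,d=grab_frame('top');np.savez('f_top2.npz',im=im,d=d);np.save('m_top2.npy',camera_model('top'),allow_pickle=True)
cv2.imwrite('pics/top2z.png',cv2.resize(cv2.convertScaleAbs(im[95:235,150:350,::-1],alpha=1.4),(800,560),interpolation=cv2.INTER_CUBIC))
E
```

```text
7.5 [0.56992521 0.11124095 0.25593852] [-0.29204121 -0.95638451  0.00637144] 0.029949825509284003 [ 1.00621758  0.24191214 -0.48291383]
```

View pics/w6.png

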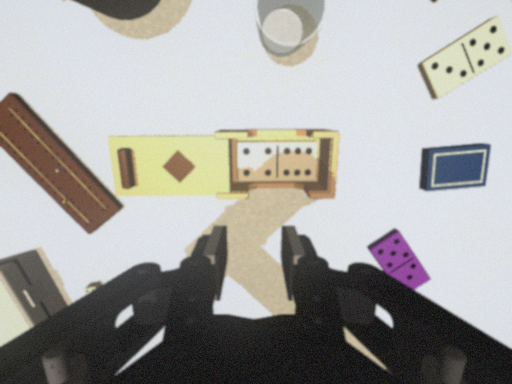

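View pics/top2z.png

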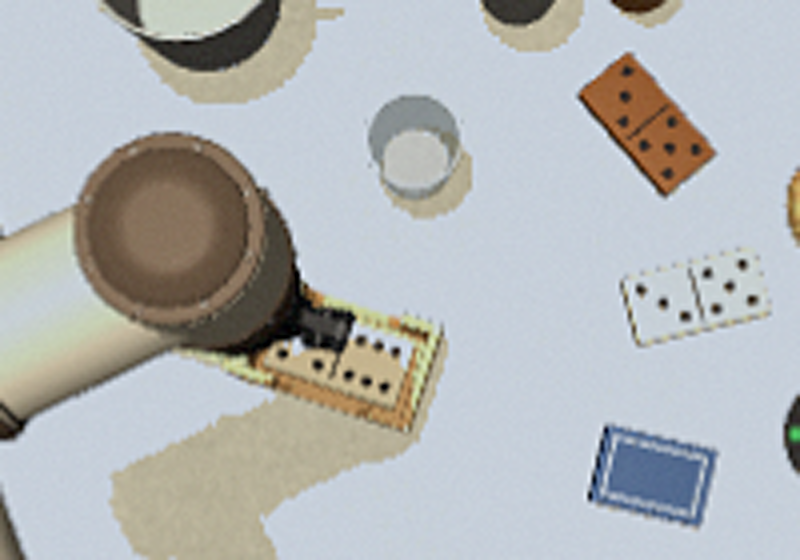

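The top is right back, with the well open at wrist (235-322, 140-184) and the pile tile inside. Next I measure the pile and the box from both views.

Run:
```python
from h import *
t=np.deg2rad(73.1);ey=np.array([np.cos(t),np.sin(t)]);ex=np.array([ey[1],-ey[0]])
for n in ('w6','top2'):
    im,d,m=load(n);P=cloud(m,d)
    reg=(np.abs(P[...,0]-.566)<.09)&(np.abs(P[...,1]-.078)<.1)&(d>0)
    mk=(reg&(P[...,2]>.032)&(P[...,2]<.05)).astype(np.uint8)
    mk=cv2.morphologyEx(mk,cv2.MORPH_OPEN,np.ones((3,3)));q=P[mk>0]
    print(n,'pile z',np.percentile(q[:,2],[10,50,90]),len(q),cv2.minAreaRect(q[:,:2].astype(np.float32)))
    R=P[reg&(P[...,2]>.0735)&(P[...,2]<.08)];c=np.c_[R[:,:2]@ex,R[:,:2]@ey]
    print(' rim',len(R),np.percentile(c,[.5,99.5],axis=0),cv2.minAreaRect(R[:,:2].astype(np.float32))[2])
    if n=='w6':
        xc=np.percentile(c[:,0],[.5,99.5]).mean();y0=np.percentile(c[:,1],.5)+.073;print('origin rim',xc*ex+y0*ey)
# domino from w6, top
for n in ('w6','top2'):
    im,d,m=load(n);P=cloud(m,d)
    mk=((P[...,2]>.009)&(P[...,2]<.024)&(abs(P[...,0]-.622)<.08)&(abs(P[...,1]+.21)<.08)).astype(np.uint8)
    mk=cv2.morphologyEx(mk,cv2.MORPH_OPEN,np.ones((3,3)));v,u=np.nonzero(mk);print(n,len(u),u.max(),cv2.minAreaRect(P[v,u,:2].astype(np.float32)))
```

```text
w6 pile z [0.0370602  0.03823752 0.03947576] 3466 ((0.5704871416091919, 0.07436962425708771), (0.13043759763240814, 0.07880192250013351), 71.84960174560547)
 rim 1085 [[0.47894712 0.16503979]
 [0.564306   0.3183818 ]] 72.92832946777344
origin rim [0.56829807 0.07612172]
top2 pile z [0.03615775 0.03933132 0.04249746] 418 ((0.5646932721138, 0.07868191599845886), (0.11100562661886215, 0.055247820913791656), 73.282470703125)
 rim 131 [[0.47454939 0.1667735 ]
 [0.55965254 0.3263277 ]] 73.25634765625
w6 3648 510 ((0.6244696378707886, -0.21202196180820465), (0.05724808946251869, 0.11382990330457687), 15.55666446685791)
top2 580 341 ((0.6228459477424622, -0.20990872383117676), (0.05627711862325668, 0.11274182051420212), 15.641070365905762)
```

The pile's upper face is at z≈0.038. Box origin: wrist gives (0.568, 0.076), top gives (0.565, 0.079). Domino: (0.6235, -0.211) with its short axis at 15.5°. Moving over the domino.

{"name": "step_arm", "arguments": {
  "plan": [
    [0.005,-0.03,0,0,0,-6,0.07],
    [0.01,-0.06,0,0,0,-12,0.08],
    [0.015,-0.1,0,0,0,-18,0.08],
    [0.02,-0.13,0,0,0,-24,0.08],
    [0.025,-0.16,0,0,0,-30,0.08],
    [0.03,-0.2,0,0,0,-36,0.08],
    [0.04,-0.24,0,0,0,-42,0.08],
    [0.045,-0.28,-0.01,0,0,-48,0.08],
    [0.05,-0.31,-0.03,0,0,-54,0.08],
    [0.053,-0.322,-0.05,0,0,-57.5,0.08],
    [0.053,-0.322,-0.06,0,0,-57.5,0.08],
    [0.053,-0.322,-0.06,0,0,-57.5,0.08]
  ]
}}

```text
time_s: 8.8
position: [0.6225, -0.2079, 0.1898]
eef_rot: [[0.271, -0.962, -0.016], [-0.963, -0.271, 0.004], [-0.008, 0.015, -1.0]]
wrist_force: [-0.1, -0.0, 0.3]
finger_gap: 0.0799
```

```bash
python3 w.py w7
python3 - <<'E'
from h import *
for n in ('w7',):
    im,d,m=load(n);P=cloud(m,d)
    mk=((P[...,2]>.009)&(P[...,2]<.024)&(abs(P[...,0]-.622)<.08)&(abs(P[...,1]+.21)<.08)).astype(np.uint8)
    mk=cv2.morphologyEx(mk,cv2.MORPH_OPEN,np.ones((3,3)));v,u=np.nonzero(mk);print(n,len(u),v.max(),cv2.minAreaRect(P[v,u,:2].astype(np.float32)),np.median(P[v,u,2]))
E
```

```text
8.8 [ 0.62250067 -0.20794306  0.18980377] [-0.96241559 -0.27119167  0.01453655] 0.07992761142009974 [-0.14670365 -0.01530315  0.25089978]
w7 3903 210 ((0.6251732110977173, -0.2123398780822754), (0.056121133267879486, 0.11029525846242905), 15.55380916595459) 0.015262205424361816
```

View pics/w7.png

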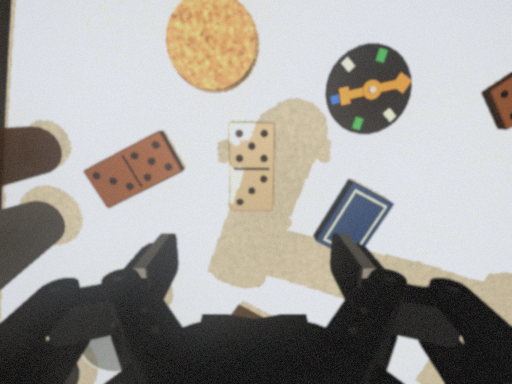

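The domino is at (230-273, 121-211) in the wrist view, centre (0.625, -0.212), top face z=0.015. The surroundings are clear of the fingers. Descending partway and levelling.

{"name": "step_arm", "arguments": {
  "plan": [
    [0.002,-0.0038,-0.03,-0.2,-0.9,0,0.08],
    [0.002,-0.0038,-0.07,-0.2,-0.9,0,0.08],
    [0.002,-0.0038,-0.11,-0.2,-0.9,0,0.08],
    [0.002,-0.0038,-0.15,-0.2,-0.9,0,0.08],
    [0.002,-0.0038,-0.17,-0.2,-0.9,0,0.08],
    [0.002,-0.0038,-0.18,-0.2,-0.9,0,0.08],
    [0.002,-0.0038,-0.18,-0.2,-0.9,0,0.08],
    [0.002,-0.0038,-0.18,-0.2,-0.9,0,0.08]
  ]
}}

```text
time_s: 9.65
position: [0.6271, -0.2113, 0.0139]
eef_rot: [[0.274, -0.962, 0.006], [-0.962, -0.274, -0.001], [0.003, -0.006, -1.0]]
wrist_force: [-0.3, -0.8, -0.3]
finger_gap: 0.0799
```

```bash
python3 w.py w8
python3 - <<'E'
from h import *
im,d,m=load('w8');P=cloud(m,d)
for u in (150,158,166,174,338,346,354,362):
  print(u,[(v,tuple(int(x) for x in (P[v,u]*1000).round())) for v in range(232,262,6) if 0<d[v,u]<.2])
E
```

```text
9.65 [ 0.62705268 -0.21128959  0.01386153] [-0.96181939 -0.2736277  -0.00559874] 0.07985467068477782 [-0.34548641 -0.84096642 -0.31646438]
150 [(232, (695, -181, -1)), (238, (694, -177, -1)), (244, (678, -205, 55)), (250, (674, -211, 71)), (256, (672, -211, 75))]
158 [(232, (690, -183, -1)), (238, (674, -210, 58)), (244, (672, -211, 64)), (250, (671, -211, 70)), (256, (669, -212, 75))]
166 [(232, (684, -185, 0)), (238, (671, -212, 58)), (244, (669, -210, 62)), (250, (668, -209, 64)), (256, (667, -207, 66))]
174 [(232, (679, -187, 0)), (238, (668, -209, 51)), (244, (668, -205, 50)), (250, (667, -203, 53)), (256, (666, -200, 53))]
338 [(232, (568, -218, 0)), (238, (592, -233, 57)), (244, (591, -231, 58)), (250, (591, -228, 59)), (256, (590, -226, 61))]
346 [(232, (563, -220, 0)), (238, (588, -235, 57)), (244, (590, -234, 63)), (250, (592, -234, 70)), (256, (592, -231, 71))]
354 [(232, (558, -221, -1)), (238, (556, -217, -1)), (244, (587, -235, 64)), (250, (589, -234, 70)), (256, (591, -234, 76))]
362 [(232, (552, -222, -1)), (238, (550, -218, -2)), (244, (549, -214, -1)), (250, (581, -232, 61)), (256, (587, -235, 74))]
```

View pics/w8.png

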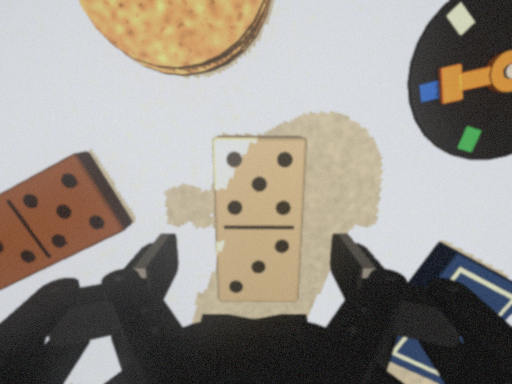

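Run:
```python
from h import *
from station import state
im,d,m=load('w8');P=cloud(m,d);s=state();R=np.array(s['eef_rot']);p=np.array(s['position'])
for nm,px,z in (('card',(440,243),.02),('card2',(385,340),.02),('tile',(130,222),.016),('tileb',(85,155),.016)):
    print(nm,(R.T@(onz(m,*px,z)-p)*1000).round())
mk=((P[...,2]>.009)&(P[...,2]<.024)&(abs(P[...,0]-.622)<.07)&(abs(P[...,1]+.21)<.08)).astype(np.uint8)
mk[:,:205]=0;mk[:,315:]=0
q=P[mk>0];r=cv2.minAreaRect(q[:,:2].astype(np.float32));print(r)
for px in ((213,137),(306,137),(219,301),(299,301)):print(onz(m,*px,.016),(R.T@(onz(m,*px,.016)-p)*1000).round(1))
```

```text
card [ -9. 117.  -7.]
card2 [-82.  91.  -7.]
tile [  4. -79.  -1.]
tileb [  46. -101.   -1.]
((0.6251460313796997, -0.212543323636055), (0.056311603635549545, 0.11258761584758759), 15.545619010925293)
[ 0.66573049 -0.25908056  0.016     ] [ 56.3 -24.2  -1.5]
[ 0.61389516 -0.27381082  0.016     ] [56.4 29.7 -1.8]
[ 0.63582152 -0.15312127  0.016     ] [-53.8 -24.3  -1.9]
[ 0.58327264 -0.16823522  0.016     ] [-53.6  30.4  -2.2]
```

The domino is 2.9 mm off in tool y and centred within about 1.4 mm in tool x. Correcting and descending to straddle it.

{"name": "step_arm", "arguments": {
  "plan": [
    [-0.0028,-0.0008,0,0,0.3,0,0.08],
    [-0.0028,-0.0008,-0.01,0,0.3,0,0.08],
    [-0.0028,-0.0008,-0.02,0,0.3,0,0.08],
    [-0.0028,-0.0008,-0.028,0,0.3,0,0.08],
    [-0.0028,-0.0008,-0.034,0,0.3,0,0.08],
    [-0.0028,-0.0008,-0.038,0,0.3,0,0.08],
    [-0.0028,-0.0008,-0.038,0,0.3,0,0.08],
    [-0.0028,-0.0008,-0.038,0,0.3,0,0.08]
  ]
}}

```text
time_s: 10.5
position: [0.6245, -0.2124, -0.0239]
eef_rot: [[0.273, -0.962, 0.002], [-0.962, -0.273, -0.002], [0.002, -0.001, -1.0]]
wrist_force: [0.5, 1.0, 0.4]
finger_gap: 0.0802
```

```bash
python3 w.py w9
python3 - <<'E'
from h import *
im,d,m=load('w9');P=cloud(m,d)
q=P[232:270];dd=d[232:270];k=(dd>0)&(dd<.19)&(q[...,2]>.002)
for u in (166,174,178,334,338,346):
  print(u,[(v,tuple(int(x) for x in (P[v,u]*1000).round())) for v in range(232,262,6) if 0<d[v,u]<.2])
E
```

```text
10.5 [ 0.62451484 -0.21235175 -0.02385331] [-0.96192917 -0.27329589 -0.00127706] 0.08019369420445452 [0.53193017 1.0171177  0.42485325]
166 [(232, (673, -205, 0)), (238, (668, -213, 21)), (244, (667, -212, 25)), (250, (666, -210, 26)), (256, (665, -208, 28))]
174 [(232, (669, -206, 0)), (238, (666, -209, 12)), (244, (665, -206, 13)), (250, (664, -204, 14)), (256, (664, -201, 14))]
178 [(232, (667, -207, -1)), (238, (666, -203, -1)), (244, (666, -200, 0)), (250, (665, -196, -1)), (256, (664, -193, 0))]
334 [(232, (584, -230, 0)), (238, (589, -232, 14)), (244, (588, -229, 14)), (250, (587, -226, 14)), (256, (587, -224, 16))]
338 [(232, (582, -231, 0)), (238, (590, -235, 20)), (244, (589, -232, 21)), (250, (588, -229, 22)), (256, (588, -227, 23))]
346 [(232, (577, -232, -1)), (238, (586, -236, 20)), (244, (588, -235, 27)), (250, (589, -234, 31)), (256, (589, -232, 33))]
```

View pics/w9.png

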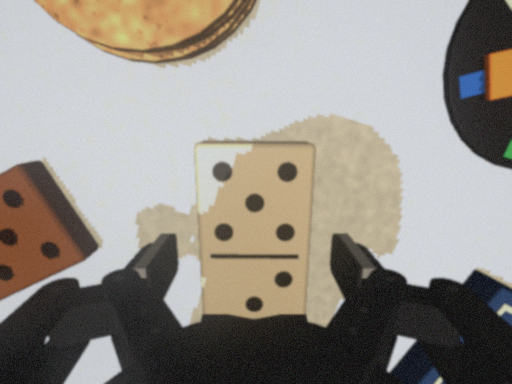

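The domino is centred between the fingers (u 197-314 against fingers at 176 and 333), and the tips are at z≈12 mm. Closing.

{"name": "step_arm", "arguments": {
  "plan": [
    [0,0,-0.001,0,0,0,0.065],
    [0,0,-0.001,0,0,0,0.05],
    [0,0,-0.001,0,0,0,0.04],
    [0,0,-0.001,0,0,0,0.04],
    [0,0,-0.001,0,0,0,0.04],
    [0,0,-0.001,0,0,0,0.04]
  ],
  "force": 40
}}

```text
time_s: 11.15
position: [0.6251, -0.2124, -0.024]
eef_rot: [[0.274, -0.962, 0.003], [-0.962, -0.274, -0.002], [0.003, -0.003, -1.0]]
wrist_force: [-0.7, 0.2, 4.0]
finger_gap: 0.0551
```

{"name": "step_arm", "arguments": {
  "plan": [
    [0,0,0.01,0,0,0,0.04],
    [0,0,0.02,0,0,0,0.04],
    [0,0,0.03,0,0,0,0.04],
    [0,0,0.03,0,0,0,0.04],
    [0,0,0.03,0,0,0,0.04]
  ]
}}

```text
time_s: 11.65
position: [0.6252, -0.2124, 0.0064]
eef_rot: [[0.273, -0.962, 0.004], [-0.962, -0.273, -0.002], [0.003, -0.003, -1.0]]
wrist_force: [0.0, 0.1, -0.9]
finger_gap: 0.0553
```

```bash
python3 w.py w10
python3 - <<'E'
from h import *
from station import state
im,d,m=load('w10');P=cloud(m,d)
s=state();R=np.array(s['eef_rot']);p=np.array(s['position'])
T=(P-p)@R
reg=(T[...,2]<T[...,2].max())&(abs(T[...,1])<.03)&(T[...,0]>.012)&(abs(T[...,0])<.075)&(P[...,2]>.02)&(P[...,2]<.07)&(d>0)
q=T[reg];print(len(q),np.percentile(q,[0.5,50,99.5],axis=0)*1000)
k=P[reg];A=np.c_[k[:,:2],np.ones(len(k))];print('plane slope/height',np.linalg.lstsq(A,k[:,2],rcond=None)[0],np.median(k[:,2]))
E
```

```text
11.65 [ 0.62515009 -0.212352    0.00638867] [-0.9619071  -0.27335684 -0.00328147] 0.05528394890189683 [ 0.00558274  0.134144   -0.9497502 ]
11184 [[ 12.09248164 -28.85021319 -57.82968525]
 [ 35.73640716  -0.70531593 -39.87141492]
 [ 56.61380922  28.77772105 -30.240739  ]]
plane slope/height [-0.01764874  0.04263536  0.06757189] 0.045824268768809226
```

View pics/w10.png

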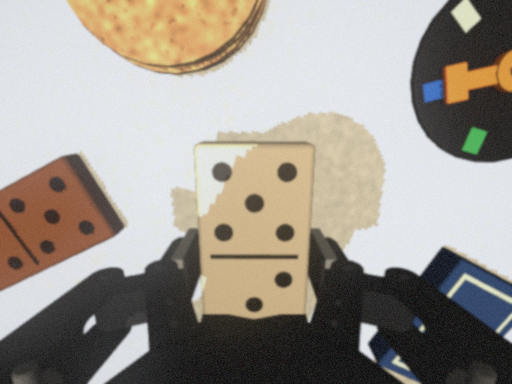

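The domino is held and level: underside ≈ reported z + 0.024, front end at tool x=+56.6, so it is centred in the grip. Lifting and carrying it to above the well.

{"name": "step_arm", "arguments": {
  "plan": [
    [0,0,0.03,0,0,0,0.04],
    [0,0,0.06,0,0,0,0.04],
    [-0.006,0.03,0.09,0,0,-4,0.04],
    [-0.012,0.06,0.1,0,0,-8,0.04],
    [-0.018,0.09,0.1,0,0,-12,0.04],
    [-0.024,0.12,0.1,0,0,-16,0.04],
    [-0.03,0.15,0.1,0,0,-20,0.04],
    [-0.036,0.18,0.1,0,0,-24,0.04],
    [-0.042,0.21,0.1,0,0,-28,0.04],
    [-0.048,0.24,0.1,0,0,-32,0.04],
    [-0.054,0.27,0.1,0,0,-32.8,0.04],
    [-0.0577,0.2889,0.1,0,0,-32.8,0.04]
  ]
}}

```text
time_s: 12.9
position: [0.5662, 0.0783, 0.1054]
eef_rot: [[-0.29, -0.957, 0.001], [-0.957, 0.29, -0.003], [0.003, -0.001, -1.0]]
wrist_force: [-0.9, 0.7, -1.0]
finger_gap: 0.0549
```

{"name": "step_arm", "arguments": {
  "plan": [
    [0,0,0,0,0,0,0.04],
    [0,0,0,0,0,0,0.04]
  ]
}}

```text
time_s: 13.1
position: [0.5657, 0.0785, 0.1049]
eef_rot: [[-0.289, -0.957, -0.001], [-0.957, 0.289, -0.003], [0.003, -0.0, -1.0]]
wrist_force: [0.3, 0.4, -0.6]
finger_gap: 0.0548
```

```bash
python3 w.py w11
python3 - <<'E'
from station import *
from h import *
s=state();print(np.round(s['eef_rot'],4),s['position'])
im,d=grab_frame('scene');np.savez('f_s11.npz',im=im,d=d)
cv2.imwrite('pics/s11.png',cv2.resize(cv2.convertScaleAbs(im[110:280,190:350,::-1],alpha=1.3),(640,600),interpolation=cv2.INTER_CUBIC))
E
```

```text
13.1 [0.56570358 0.07853072 0.10488029] [-9.57208081e-01  2.89400374e-01 -3.35626169e-04] 0.05479255025138885 [ 0.28458945  0.41169321 -0.56124608]
[[-2.904e-01 -9.569e-01 -4.000e-04]
 [-9.569e-01  2.904e-01 -3.400e-03]
 [ 3.300e-03 -6.000e-04 -1.000e+00]] [0.56588932 0.07796734 0.10496064]
```

View pics/w11.png

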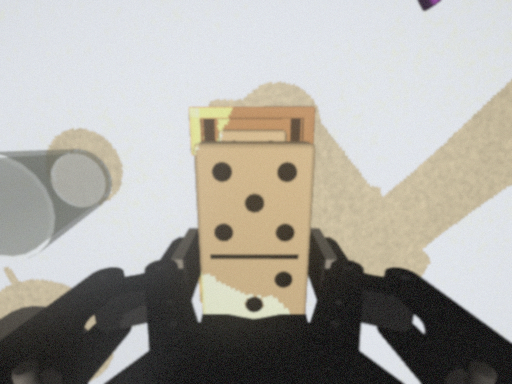

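View pics/s11.png

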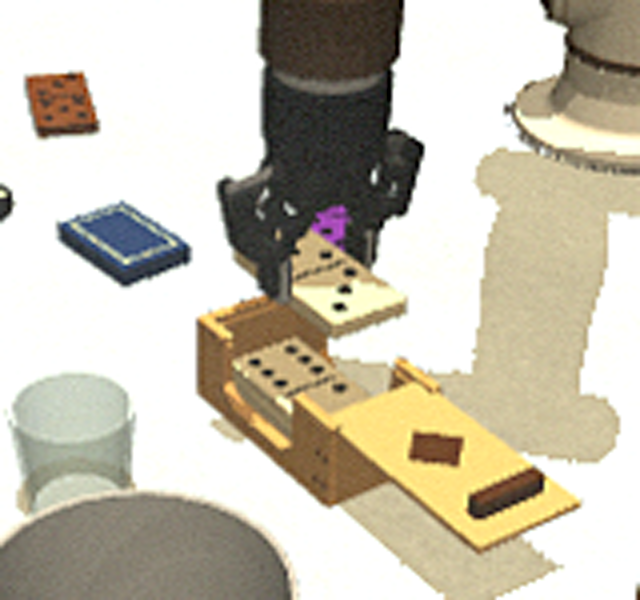

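The domino hangs level over the well. In the wrist view the box's -y rim shows at v≈107 (u 190-314), and the domino's end is at v≈143 (u 196-313). Checking the offset in the tool frame.

Run:
```python
from h import *
from station import state
im,d,m=load('w11');P=cloud(m,d)
s=state();R=np.array(s['eef_rot']);p=np.array(s['position'])
T=(P-p)@R
k=(d>0)&(P[...,2]>.07)&(P[...,2]<.08)&(T[...,0]>.05)&(T[...,0]<.09)&(abs(T[...,1])<.06)
q=T[k];print('rim',len(q),np.percentile(q,[.5,2,50,98,99.5],axis=0)[:,:2]*1000)
k=(d>0)&(P[...,2]>.135)&(P[...,2]<.153)&(T[...,0]>.015)&(abs(T[...,1])<.033)
q=T[k];print('dom',len(q),np.percentile(q,[.5,2,50,98,99.5],axis=0)*1000)
# yaw: rim end line and domino end line
for nm,pts,z in (('rim',[(190,107),(314,107)],.076),('dom',[(197,143),(313,143)],.145)):
    a,b=[R.T@(onz(m,*x,z)-p)*1000 for x in pts];print(nm,a.round(1),b.round(1))
cv2.imwrite('pics/w11z.png',cv2.resize(cv2.convertScaleAbs(im[90:200,170:340,::-1],alpha=1.3),(765,495),interpolation=cv2.INTER_CUBIC))
```

```text
rim 2063 [[ 50.56983487 -44.86814347]
 [ 51.8360979  -44.27522149]
 [ 67.98776336  -2.33435131]
 [ 73.17809182  39.93727988]
 [ 73.22568444  40.58629632]]
dom 10030 [[ 15.24283227 -27.72894413 -40.89932882]
 [ 15.89024289 -26.77213824 -40.53619248]
 [ 36.72918557  -0.31932477 -39.18848364]
 [ 55.18762145  26.01969569 -36.89385411]
 [ 55.3487076   27.03454375 -30.87807601]]
rim [ 73.1 -43.3  29.3] [73.2 40.  29.2]
dom [ 55.1 -25.8 -39.8] [ 55.2  26.  -39.8]
```

View pics/w11z.png

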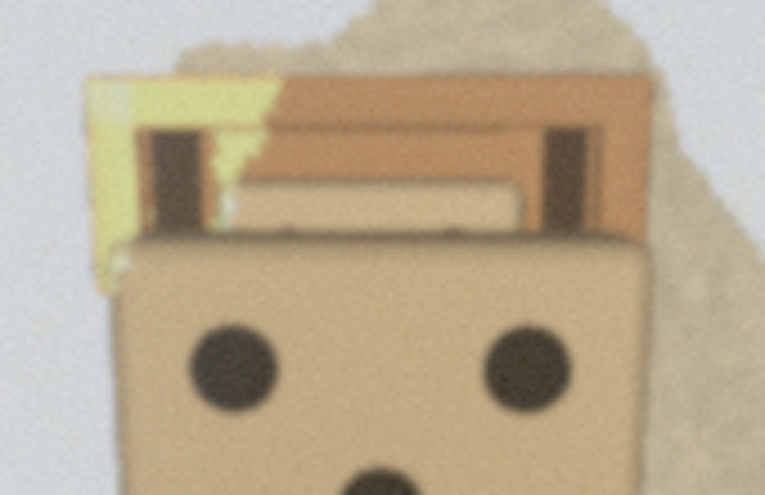

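The box centre is 2 mm toward tool -y, and the lengthwise fit is within 1 mm. Shifting by that much and lowering to about 10 mm above the pile.

{"name": "step_arm", "arguments": {
  "plan": [
    [0.0019,-0.0006,0,0,0,0,0.04],
    [0.0019,-0.0006,-0.015,0,0,0,0.04],
    [0.0019,-0.0006,-0.03,0,0,0,0.04],
    [0.0019,-0.0006,-0.045,0,0,0,0.04],
    [0.0019,-0.0006,-0.058,0,0,0,0.04],
    [0.0019,-0.0006,-0.068,0,0,0,0.04],
    [0.0019,-0.0006,-0.075,0,0,0,0.04],
    [0.0019,-0.0006,-0.079,0,0,0,0.04],
    [0.0019,-0.0006,-0.079,0,0,0,0.04]
  ]
}}

```text
time_s: 14.1
position: [0.5679, 0.0769, 0.0257]
eef_rot: [[-0.291, -0.957, -0.001], [-0.957, 0.291, -0.004], [0.004, -0.0, -1.0]]
wrist_force: [0.5, 0.6, -0.7]
finger_gap: 0.0547
```

```bash
python3 w.py w12
```

```text
14.1 [0.56786809 0.0768979  0.02567609] [-9.56701927e-01  2.91069304e-01 -2.87350947e-04] 0.05466615366784821 [ 0.52413433  0.55113957 -0.71060759]
```

View pics/w12.png

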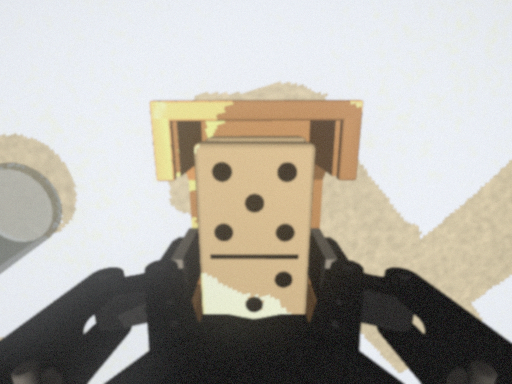

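The domino sits centred in the well (rim u 152-362, domino 197-314). Creeping down and watching the force.

{"name": "step_arm", "arguments": {
  "plan": [
    [0,0,-0.001,0,0,0,0.04],
    [0,0,-0.002,0,0,0,0.04],
    [0,0,-0.003,0,0,0,0.04],
    [0,0,-0.004,0,0,0,0.04],
    [0,0,-0.005,0,0,0,0.04],
    [0,0,-0.006,0,0,0,0.04],
    [0,0,-0.007,0,0,0,0.04],
    [0,0,-0.008,0,0,0,0.04]
  ]
}}

```text
time_s: 14.95
position: [0.5681, 0.077, 0.018]
eef_rot: [[-0.291, -0.957, -0.0], [-0.957, 0.291, -0.003], [0.003, -0.001, -1.0]]
wrist_force: [-0.7, 0.3, -1.4]
finger_gap: 0.0548
```

{"name": "step_arm", "arguments": {
  "plan": [
    [0,0,-0.001,0,0,0,0.04],
    [0,0,-0.002,0,0,0,0.04],
    [0,0,-0.002,0,0,0,0.04]
  ]
}}

```text
time_s: 15.25
position: [0.568, 0.077, 0.0159]
eef_rot: [[-0.291, -0.957, -0.0], [-0.957, 0.291, -0.004], [0.003, -0.001, -1.0]]
wrist_force: [0.5, 0.0, -0.5]
finger_gap: 0.0551
```

{"name": "step_arm", "arguments": {
  "plan": [
    [0,0,-0.001,0,0,0,0.04],
    [0,0,-0.001,0,0,0,0.04]
  ]
}}

```text
time_s: 15.45
position: [0.5681, 0.077, 0.0149]
eef_rot: [[-0.291, -0.957, -0.0], [-0.957, 0.291, -0.003], [0.003, -0.001, -1.0]]
wrist_force: [1.2, -0.9, -0.2]
finger_gap: 0.0551
```

{"name": "step_arm", "arguments": {
  "plan": [
    [0,0,-0.001,0,0,0,0.04],
    [0,0,-0.001,0,0,0,0.04]
  ]
}}

```text
time_s: 15.65
position: [0.5682, 0.077, 0.0148]
eef_rot: [[-0.291, -0.957, 0.0], [-0.957, 0.291, -0.004], [0.003, -0.001, -1.0]]
wrist_force: [-2.2, 0.5, 4.1]
finger_gap: 0.0552
```

Contact felt: +4 N at an underside of about 38.5 mm, matching the seen pile height. Holding briefly to confirm.

{"name": "step_arm", "arguments": {
  "plan": [
    [0,0,-0.0006,0,0,0,0.04],
    [0,0,-0.0006,0,0,0,0.04],
    [0,0,-0.0006,0,0,0,0.04],
    [0,0,-0.0006,0,0,0,0.04]
  ]
}}

```text
time_s: 16.05
position: [0.5682, 0.0771, 0.0148]
eef_rot: [[-0.291, -0.957, 0.0], [-0.957, 0.291, -0.004], [0.003, -0.001, -1.0]]
wrist_force: [-2.8, 0.6, 5.9]
finger_gap: 0.0549
```

```bash
python3 w.py w13
```

```text
16.05 [0.56820251 0.07705814 0.0147541 ] [-0.95685919  0.29054895 -0.00134158] 0.05490624362073966 [-2.83474665  0.55821225  5.91681358]
```

View pics/w13.png

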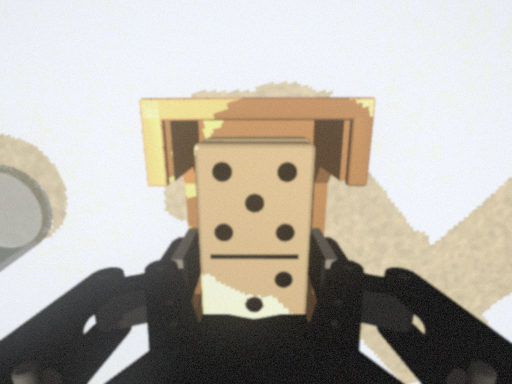

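{"name": "step_arm", "arguments": {
  "plan": [
    [0,0,-0.0003,0,0,0,0.054],
    [0,0,-0.0003,0,0,0,0.056],
    [0,0,-0.0003,0,0,0,0.059],
    [0,0,0,0,0,0,0.064],
    [0,0,0,0,0,0,0.07],
    [0,0,0,0,0,0,0.07],
    [0,0,0,0,0,0,0.07]
  ]
}}

```text
time_s: 16.8
position: [0.5682, 0.077, 0.0147]
eef_rot: [[-0.291, -0.957, 0.0], [-0.957, 0.291, -0.004], [0.003, -0.001, -1.0]]
wrist_force: [-0.2, -0.2, 0.4]
finger_gap: 0.0702
```

```bash
python3 w.py w14
```

```text
16.8 [0.56819096 0.07703067 0.01465115] [-0.95685385  0.29056687 -0.0012659 ] 0.0702437549967935 [-0.17796801 -0.22132656  0.35766886]
```

View pics/w14.png

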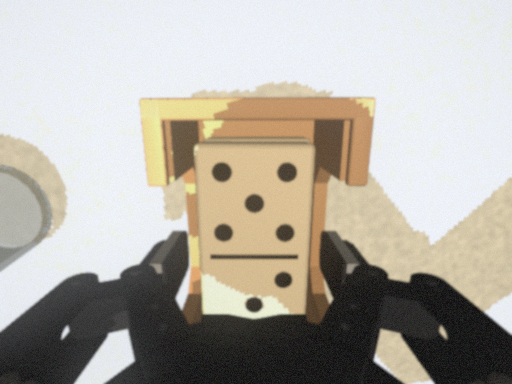

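Released: the domino stayed put and the fingers are clear on both sides. Rising straight up, then over to the bar.

{"name": "step_arm", "arguments": {
  "plan": [
    [0,0,0.01,0,0,0,0.07],
    [0,0,0.03,0,0,0,0.07],
    [0,0,0.06,0,0,0,0.07],
    [0,0,0.1,0,0,0,0.07],
    [0,0,0.14,0,0,8,0.06],
    [0,0,0.18,0,0,16,0.05],
    [0.005,0.02,0.2,0,0,24,0.04],
    [0.01,0.04,0.2,0,0,32,0.04],
    [0.015,0.06,0.2,0,0,40,0.04],
    [0.02,0.08,0.2,0,0,48,0.04],
    [0.025,0.09,0.2,0,0,56,0.04],
    [0.025,0.09,0.2,0,0,64,0.04]
  ]
}}

```text
time_s: 18.05
position: [0.5935, 0.1684, 0.2152]
eef_rot: [[0.738, -0.675, 0.004], [-0.675, -0.738, -0.001], [0.004, -0.002, -1.0]]
wrist_force: [-0.8, -0.8, -0.0]
finger_gap: 0.04
```

{"name": "step_arm", "arguments": {
  "plan": [
    [0,0,0,0,0,8,0.04],
    [0,0,0,0,0,16,0.04],
    [0,0,0,0,0,24,0.04],
    [0,0,0,0,0,26,0.04],
    [0,0,0,0,0,26,0.04]
  ]
}}

```text
time_s: 18.55
position: [0.5935, 0.1684, 0.216]
eef_rot: [[0.959, -0.284, 0.005], [-0.284, -0.959, 0.001], [0.004, -0.003, -1.0]]
wrist_force: [0.7, -0.8, -0.0]
finger_gap: 0.0402
```

```bash
python3 w.py w15
python3 - <<'E'
from h import *
from station import state
im,d,m=load('w15');P=cloud(m,d);s=state();print(np.round(s['eef_rot'],3))
t=np.deg2rad(73.1);ey=np.array([np.cos(t),np.sin(t)]);ex=np.array([ey[1],-ey[0]])
b=P[(d>0)&(P[...,2]>.084)&(P[...,2]<.095)&(np.abs(P[...,0]-.62)<.05)&(np.abs(P[...,1]-.26)<.06)];print('bar',b.mean(0))
o=np.array([.568,.077]);c=np.stack([(P[...,:2]-o)@ex,(P[...,:2]-o)@ey],-1)
k=(d>0)&(np.abs(c[...,0])<.034)&(np.abs(c[...,1])<.064)&(P[...,2]>.048)&(P[...,2]<.062)
q=P[k];r=cv2.minAreaRect(q[:,:2].astype(np.float32));print('dom',len(q),r,np.median(q[:,2]),((np.array(r[0])-o)@ex,(np.array(r[0])-o)@ey))
A=np.c_[q[:,:2],np.ones(len(q))];print(np.linalg.lstsq(A,q[:,2],rcond=None)[0])
k=(d>0)&(np.abs(c[...,0])<.06)&(c[...,1]<-.04)&(c[...,1]>-.09)&(P[...,2]>.07)&(P[...,2]<.08);print('rim',np.percentile(c[k],[.5,99.5],axis=0))
E
```

```text
18.55 [0.59347033 0.16835241 0.21599318] [-0.28366564 -0.95891968 -0.00261836] 0.040181977020783015 [ 0.74208056 -0.75146783 -0.01975572]
[[ 0.959 -0.284  0.005]
 [-0.284 -0.959  0.001]
 [ 0.004 -0.003 -1.   ]]
bar [0.62388949 0.25835105 0.0885492 ]
dom 4213 ((0.5701626539230347, 0.07684124261140823), (0.11245682090520859, 0.05537772923707962), 73.54066467285156) 0.054266088814533445 (np.float64(0.0021154077722886507), np.float64(0.00047678701344594596))
[-0.00412052 -0.00131416  0.05669198]
rim [[-0.04215684 -0.07377116]
 [ 0.04254943 -0.04092747]]
```

View pics/w15.png

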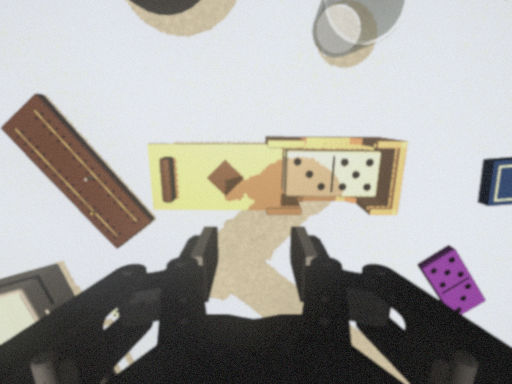

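The domino lies flat and aligned on the pile: offset about (2, 0.5) mm, 0.4° yaw, upper face at 54 mm. Now I regrip the bar at its previous grip spot.

{"name": "step_arm", "arguments": {
  "plan": [
    [0.01,0.035,0,0,0,-0.4,0.04],
    [0.02,0.07,-0.02,0,0,-0.4,0.04],
    [0.0268,0.093,-0.05,0,0,-0.4,0.04],
    [0.0268,0.093,-0.09,0,0,-0.4,0.04],
    [0.0268,0.093,-0.12,0,0,-0.4,0.04],
    [0.0268,0.093,-0.14,0,0,-0.4,0.04],
    [0.0268,0.093,-0.152,0,0,-0.4,0.04],
    [0.0268,0.093,-0.16,0,0,-0.4,0.04],
    [0.0268,0.093,-0.161,0,0,-0.4,0.04],
    [0.0268,0.093,-0.161,0,0,-0.4,0.04]
  ]
}}

```text
time_s: 19.6
position: [0.6209, 0.2616, 0.056]
eef_rot: [[0.957, -0.291, 0.006], [-0.291, -0.957, 0.002], [0.005, -0.004, -1.0]]
wrist_force: [0.7, 0.1, 0.3]
finger_gap: 0.0401
```

{"name": "step_arm", "arguments": {
  "plan": [
    [0,0,0,0,0,0,0.02],
    [0,0,0,0,0,0,0.0],
    [0,0,0,0,0,0,0.0],
    [0,0,0,0,0,0,0.0],
    [0,0,0,0,0,0,0.0]
  ],
  "force": 25
}}

```text
time_s: 20.1
position: [0.6217, 0.2619, 0.0575]
eef_rot: [[0.957, -0.291, 0.008], [-0.291, -0.957, 0.003], [0.007, -0.005, -1.0]]
wrist_force: [-2.1, -0.3, 5.0]
finger_gap: 0.0107
```

Gripped (10.7 mm). Sliding shut.

{"name": "step_arm", "arguments": {
  "plan": [
    [-0.0035,-0.0115,0,0,0,0,0.0],
    [-0.007,-0.023,0,0,0,0,0.0],
    [-0.0105,-0.0345,0,0,0,0,0.0],
    [-0.014,-0.046,0,0,0,0,0.0],
    [-0.0175,-0.0575,0,0,0,0,0.0],
    [-0.021,-0.069,0,0,0,0,0.0],
    [-0.0245,-0.0805,0,0,0,0,0.0],
    [-0.028,-0.092,0,0,0,0,0.0],
    [-0.0315,-0.1035,0,0,0,0,0.0],
    [-0.035,-0.115,0,0,0,0,0.0],
    [-0.037,-0.122,0,0,0,0,0.0],
    [-0.037,-0.122,0,0,0,0,0.0]
  ]
}}

```text
time_s: 21.3
position: [0.5843, 0.1381, 0.0575]
eef_rot: [[0.957, -0.291, 0.008], [-0.291, -0.957, 0.001], [0.007, -0.004, -1.0]]
wrist_force: [3.6, -2.4, 0.0]
finger_gap: 0.011
```

{"name": "step_arm", "arguments": {
  "plan": [
    [-0.0006,-0.002,0,0,0,0,0.0],
    [-0.0012,-0.004,0,0,0,0,0.0],
    [-0.0018,-0.006,0,0,0,0,0.0],
    [-0.0022,-0.0075,0,0,0,0,0.0],
    [-0.0022,-0.0075,0,0,0,0,0.0]
  ]
}}

```text
time_s: 21.8
position: [0.5829, 0.1328, 0.0576]
eef_rot: [[0.957, -0.291, 0.01], [-0.291, -0.957, 0.004], [0.008, -0.007, -1.0]]
wrist_force: [2.7, 6.1, -0.5]
finger_gap: 0.0109
```

The top has travelled 134.8 mm and the stop resists with +6 N. One more small nudge, then release and rise.

{"name": "step_arm", "arguments": {
  "plan": [
    [-0.0006,-0.002,0,0,0,0,0.0],
    [-0.001,-0.0035,0,0,0,0,0.0],
    [-0.001,-0.0035,0,0,0,0,0.0]
  ]
}}

```text
time_s: 22.1
position: [0.583, 0.1328, 0.0576]
eef_rot: [[0.957, -0.29, 0.014], [-0.29, -0.957, 0.009], [0.01, -0.013, -1.0]]
wrist_force: [1.9, 10.3, -2.4]
finger_gap: 0.0108
```

{"name": "step_arm", "arguments": {
  "plan": [
    [0,0,0,0,0,0,0.01],
    [0,0,0,0,0,0,0.02],
    [0,0,0,0,0,0,0.035],
    [0,0,0,0,0,0,0.035],
    [0,0,0.02,0,0,0,0.035],
    [0,0,0.06,0,0,0,0.035],
    [0,0,0.1,0,0,0,0.035],
    [0,0,0.14,0,0,0,0.035],
    [-0.02,0,0.18,0,0,0,0.035],
    [-0.03,0,0.2,0,0,0,0.035],
    [-0.03,0,0.2,0,0,0,0.035]
  ]
}}

```text
time_s: 23.2
position: [0.5533, 0.1329, 0.2619]
eef_rot: [[0.957, -0.29, 0.02], [-0.29, -0.957, 0.012], [0.016, -0.018, -1.0]]
wrist_force: [0.2, 0.2, 0.2]
finger_gap: 0.035
```

```bash
python3 w.py w16
python3 - <<'E'
from h import *
im,d,m=load('w16');P=cloud(m,d)
t=np.deg2rad(73.1);ey=np.array([np.cos(t),np.sin(t)]);ex=np.array([ey[1],-ey[0]])
o=np.array([.568,.077]);c=np.stack([(P[...,:2]-o)@ex,(P[...,:2]-o)@ey],-1)
k=(d>0)&(P[...,2]>.084)&(P[...,2]<.095)&(np.abs(c[...,0])<.05)&(np.abs(c[...,1]-.06)<.04);b=c[k];print('bar',b.mean(0),np.percentile(b,[2,98],axis=0))
k=(d>0)&(np.abs(c[...,0])<.06)&(np.abs(c[...,1])<.12)&(P[...,2]>.068)&(P[...,2]<.08);print('box',np.percentile(c[k],[.5,99.5],axis=0))
E
```

```text
23.2 [0.55329906 0.13289891 0.26191156] [-0.28959958 -0.95698251 -0.01779228] 0.03496988060344117 [0.17552101 0.21177524 0.21087731]
bar [0.00091735 0.05776691] [[-0.02297417  0.05247218]
 [ 0.02352613  0.06352886]]
box [[-0.04184171 -0.0731352 ]
 [ 0.04206618  0.0799477 ]]
```

View pics/w16.png

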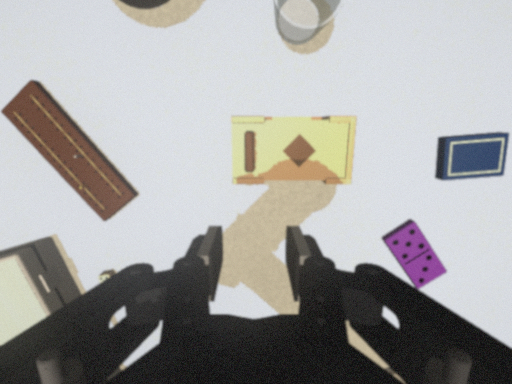

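The wrist picture shows the top shut, with the bar at box y=57.8 mm (nominal 58). The arm is free in the air with about 0 N of force. Next I check the bystanders against the first top image, then hand in.

Run:
```python
from station import *
from h import *
a=load('top')[0].astype(int);im,d=grab_frame('top');df=np.abs(im.astype(int)-a).max(-1)>45
n,l,st,ce=cv2.connectedComponentsWithStats(cv2.morphologyEx(df.astype(np.uint8),cv2.MORPH_OPEN,np.ones((2,2))))
print([(s[:4].tolist(),int(s[4])) for s in st[1:] if s[4]>8])
cv2.imwrite('pics/top9.png',cv2.convertScaleAbs(im[:,:,::-1],alpha=1.4))
job_done()
```

```text
[([62, 143, 180, 241], 8756), ([136, 165, 25, 26], 429), ([249, 176, 9, 5], 22), ([110, 184, 6, 4], 12), ([88, 189, 25, 77], 789), ([74, 225, 7, 10], 22), ([0, 318, 33, 41], 827), ([36, 328, 14, 21], 209), ([232, 330, 30, 15], 142), ([275, 354, 12, 30], 205), ([235, 357, 30, 13], 229), ([267, 366, 9, 14], 60)]
the job is handed in; nothing more can be done
```

View pics/top9.png

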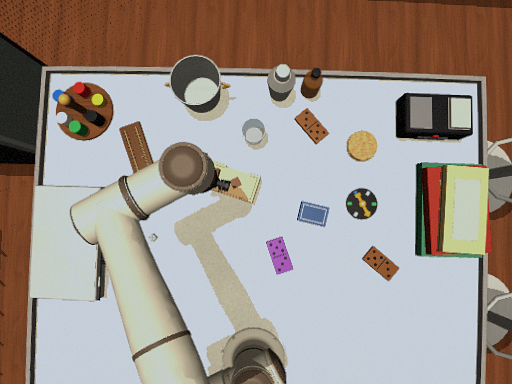

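I slid the box's top right back, laid the domino on the pile and slid the top shut again. The job is handed in at about 23 s of the 72 s allowed.

- **Opening:** I pulled the top back by its bar until the stop resisted with about 8 N.
- **Placing:** I lowered the domino 1 mm at a time until I felt about 4–6 N at roughly 38 mm above the tray. The camera had put the pile at 38 mm. After release it lay flat, pips up, about 2 mm off centre across the box and 0.5 mm lengthwise, with about 0.4° of twist.
- **Closing:** The top travelled 134.8 mm and pressed its stop with about 10 N. The bar then measured 57.8 mm from the box's origin, against 58 mm when shut.
- **Bystanders:** Comparing the first and last top pictures, the spinner, card box, tumbler and the uncovered die had not moved. Part of the scoring board and the other die were under the arm in that last picture. The arm never came near them, and the board looked undisturbed in the wrist pictures.

Two things disagreed:
- **Fingertip height:** The fingertips stood about 25 mm higher than the reported TCP. My first attempt to grip the bar closed on air, so I set heights by camera depth and touch instead.
- **Camera positions:** The wrist and top cameras differed by about 4–5 mm on the box's position. I went with the wrist camera.

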